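# Purge the cell, then open the light shutter through the guards

## Task

Start the light test on the cell: reach down through the window of the purge valve's yellow guard and press the blue lever fully down, and only then reach through the other guard's window and press the red shutter lever fully down. Do not touch either guard at any time, leave everything else on the bench where it is, and finish with the hand clear and both levers down.

Things in the scene. Friction and masses are not known exactly. Their poses are not given: they have to be found in the camera images.
- purge_lever (a joint): Lever of the gas purge valve (blue pad): 0 = fully up, grows as the pad is pressed down, at 0.44 rad = against its bottom stop (start 0 to 0.08). No spring: it turns stiffly, about 4 to 5 N straight down on the pad moves it, and it stays where it is left.
- purge_pad (a point): Centre of the top face of the blue pad (round, 38 mm across, 10 thick) on the lever under the window, within 6 mm of the window's centre line; about 82 mm above the bench when up, 60 when fully down. The hinge lies 50 mm from it towards the guard's +x: up, the pad slopes 13 degrees, its -x side higher; down, 13 degrees the other way. Housing below: 36 mm high.
- purge_guard: Fixed guard box over the gas purge valve (blue pad, grey housing): bluish clear walls on all four sides, flat yellow top frame 130 (x) x 120 (y) mm, 6 mm thick, top face 90 mm (screw heads 92) above the bench. Only way in: the window in the top, 84 mm along its x by 74 along its y, centred over the origin. Origin on the bench, centre of the box; z up, x to the back (where the brass hose fitting sticks out 50 mm). May be the left or right one.
- shutter_lever (a joint): Lever of the lamp's light shutter (red pad): 0 = fully up, grows as the pad is pressed down, at 0.44 rad = against its bottom stop (start 0 to 0.08). No spring: it turns stiffly, about 4 to 5 N straight down on the pad moves it, and it stays where it is left.
- shutter_pad (a point): Centre of the top face of the red pad (round, 38 mm across, 10 thick) on the lever under the window, within 6 mm of the window's centre line; about 82 mm above the bench when up, 60 when fully down. The hinge lies 50 mm from it towards the guard's +x: up, the pad slopes 13 degrees, its -x side higher; down, 13 degrees the other way. Housing below: 36 mm high.
- shutter_guard: Fixed guard box over the light shutter (red pad, black housing): bluish clear walls on all four sides, flat yellow top frame 130 (x) x 120 (y) mm, 6 mm thick, top face 90 mm (screw heads 92) above the bench. Only way in: the window in the top, 84 mm along its x by 74 along its y, centred over the origin. Origin on the bench, centre of the box; z up, x to the back (where the black lamp barrel sticks out 45 mm). May be the left or right one.
- cell_lid: Loose white cell lid, 62 mm diameter, 32 mm tall with its two electrode stubs, between the guards. Origin: centre of its underside. Leave alone.
- vial: Loose amber vial with black cap, 26 mm diameter, 52 mm tall, between the guards towards the robot. Origin: centre of its underside. Leave alone.
- beaker: Loose small glass beaker, 54 mm diameter, 70 mm tall, between the guards towards the back. Origin: centre of its underside. Leave alone.
- clip: Loose red crocodile clip, about 70 x 10 x 18 mm, lying left of the left guard. Origin: under its middle. Leave alone.
- screwdriver: Loose screwdriver, 160 mm long, handle 26 mm thick, lying crosswise behind the beaker. Origin: under its middle. Leave alone.
- reagent: Loose glass reagent bottle, 48 mm diameter, 80 mm tall, standing right of the right guard. Origin: centre of its underside. Leave alone.
Things that resemble listed ones, but are neither listed nor needed, are in the scene too. What is shaped like the part that bears shutter_lever but orange is not meant.

How it is judged:
By the outcome, as a careful person would: the job done as asked, in the order asked, and still so for the second after the job is handed in, with the robot touching nothing.
It also fails if it takes over 40 s, if anything falls off the work surface, if the arm or the gripper's body presses on something with over 40 N, if the wrist force passes 120 N, or if a joint passes its speed limit or range.

## Robot

A 6-joint arm with a two-finger parallel gripper is mounted at the origin on the work surface. World frame = base frame: x ahead of the robot, y to its left, z up, the work surface at z = 0. Lengths are in mm, angles in rad, forces in N, time in s.
With the tool pointing down it reaches from about 400 to 825 mm from the base axis. Payload 7 kg.
Tool frame: the origin (TCP) lies at the very end of the fingers, on their centre line; the grasp point (between the pads) lies 19 mm behind it (manip.pinch_z is the z of the grasp point in the tool frame, in mm); z points along the fingers, y is the line along which they close (so a half turn about z gives the same grasp; the last joint's range is limited). The gripper opens to 85 mm and grips with 20 to 120 N. Pads are 22 mm wide; open, the fingers measure 114 mm over their backs; the gripper's body (76 mm by 85 mm) begins 54 mm behind the grasp point. The pads swing forward as they close: fully open they stand 13 mm farther back than shut.
Start: joints at [1.389, 0.359, 0.012, 0, -1.224, -0.288], TCP at [305.582, 601.843, 231.302] pointing down, gripper open.
Joint ranges: [-3.07, 3.07], [-1.43, 2.12], [-1.02, 1.25], [-3.03, 1.67], [-3.05, -0], [-3.03, 3.03]. Speed limits (rad/s): [2.39, 2.39, 3.01, 3.14, 3.14, 3.14].

## Interface

Orientations are given as a rotation vector (axis times angle).
In Python, from cell import manip gives the robot as it stands.
- The arm moves only by the shell command python3 -m handwheel 'ROWS' [FORCE]. ROWS is JSON, a list of rows, each a list of 3 entries, a list of its own where there are three numbers: the shift along the tool's x, y, z in mm, then the turn about the tool's z in rad, then the finger opening in mm, from 0 to 85.4. A call has 1 to 10 rows; each row shifts and turns the commanded pose from where the row before left it, along the tool's axes as they then stand; what a row does not reach is not made up. A row lasts 1/10 s, in which the tool goes at most 50 mm and 8.59 degrees, less where a joint would pass 70% of its speed; a pose out of reach is approached as far as the arm can. A call is refused whole if a number of a shift passes 50 or a number of a turn 0.15, either way. A call with a gripper value outside its range is refused whole. The fingers move at their own pace and stop on an object; FORCE is the grip in N (left out, the last holds). Time passes only in rows, so rows that do not move let the fingers close. It gives the time, the measured TCP pose, the force, the opening and the grip force at its end, in the units of the state.
- manip.get_obs(): the state, without advancing time (a new reading comes with each control period).
- manip.camera(name): name is "scene" or "top" or "wrist"; returns the picture (400x640x3 uint8, blue, green, red); there is no depth.
- manip.calibration(name): a dict with "fx", "fy", "cx", "cy" (pixels), "R" (3x3) and "t" (3): a world point X has camera coordinates R X + t. Camera axes: x right, y down, z forward; pixel columns grow to the right and rows downward; lengths in mm; the calibration is good to about 2 mm. The wrist camera is an equidistant fisheye: a pixel r from the principal point sees the ray r / f radians off the axis. A picture is of the moment at which its call begins: read the wrist's pose just before it. calibration takes no time and is no camera call; for the wrist camera it gives the pose at the moment of the call.
- manip.finish_job(): hands the job in; it is judged then, once.
The state is a dict: "clock": time; "q": joint angles; "dq": joint speeds; "effort": joint torques, N m; "tool_pos": TCP position; "tool_rot": TCP orientation; "ft_force": force on the tool from outside, world axes, zero at the start; "ft_torque": the same for the moment, N m; "gripper_width": finger opening in mm; "grasp_force": force on a finger pad.
Only numpy, scipy, OpenCV 4.12 (cv2) and the standard library are available. Lean on these libraries where they do the work, as an engineer would, in place of code of your own. Each camera call takes 0.05 s, during which the arm holds its last target. There are 200 camera calls.

## Working session

There is one attempt and no reset: what is moved stays moved. The work goes in short steps, Python scripts to look and compute and a shell command to move; the robot and the scene stay as the last step left them, time stands still between calls to the robot, and variables do not carry over. Pictures are saved under pics/ and viewed, at most 10 in all, crops included, and the job is handed in when it is done.

```bash
mkdir -p pics; python3 - <<'E'
from cell import manip
import cv2
for n in("scene","top"):
    cv2.imwrite(f"pics/{n}0.png",manip.camera(n))
    c=manip.calibration(n);print(n,c)
o=manip.get_obs();print(o)
E
```

```text
scene {'fx': 398.4330716666844, 'fy': 398.4330716666844, 'cx': 317.805982776459, 'cy': 202.23475963045598, 'R': array([[-6.65943780e-01,  7.46001901e-01, -2.14427299e-04],
       [ 4.19707661e-01,  3.74428552e-01, -8.26830538e-01],
       [-6.16736866e-01, -5.50712651e-01, -5.62451078e-01]]), 't': array([ 344.37405978, -134.48573092, 1419.99938572])}
top {'fx': 460.6087456356926, 'fy': 460.6087456356926, 'cx': 323.6794770811255, 'cy': 196.8182033995734, 'R': array([[ 0.00984436, -0.99952668, -0.02914614],
       [-0.99505376, -0.00691064, -0.09909726],
       [ 0.09884894,  0.02997753, -0.99465081]]), 't': array([  17.67492694,  486.69505416, 1171.05162356])}
{'clock': 0.1, 'q': array([ 1.38909854e+00,  3.59340753e-01,  1.11507717e-02, -3.20687434e-04,
       -1.22409260e+00, -2.88075645e-01]), 'dq': array([-0.00129525, -0.00154847,  0.00248407,  0.0010464 ,  0.00083061,
       -0.00057593]), 'effort': array([-1.67376107e-03, -5.84762621e+01,  2.94108188e+01,  6.95459872e+00,
       -3.19857179e-03,  6.39190716e-06]), 'tool_pos': array([305.40147335, 601.47673552, 230.43881938]), 'tool_rot': array([ 3.05382785e+00, -7.30969289e-01, -3.48681409e-04]), 'ft_force': array([-0.01758951, -0.70232323,  0.24189741]), 'ft_torque': array([ 0.03304067,  0.00643707, -0.02543517]), 'grasp_force': 0.0, 'gripper_width': 85.50964454025863}
```

View pics/top0.png

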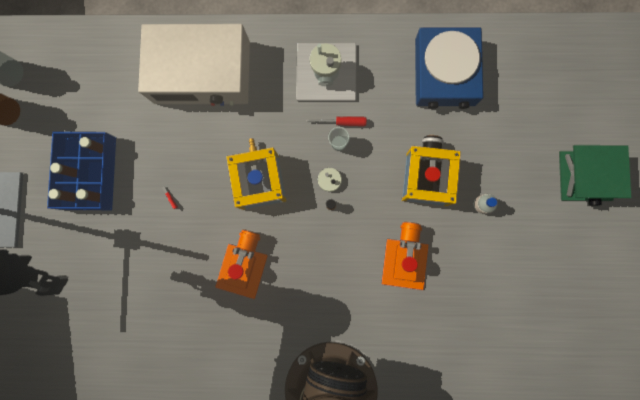

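View pics/scene0.png

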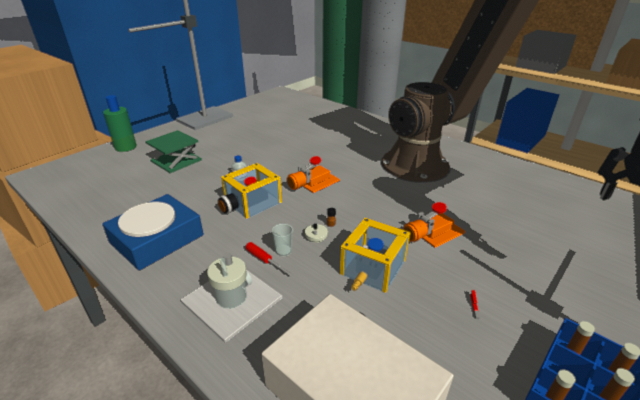

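The blue-pad guard is on the left (top view ~255,177) and the red-pad guard on the right (~433,174). The orange look-alikes are nearer the robot. Next I enlarge both guards.

```bash
python3 - <<'E'
import cv2,numpy as np
t=cv2.imread("pics/top0.png")
a=cv2.resize(t[135:215,215:295],None,fx=5,fy=5,interpolation=cv2.INTER_CUBIC)
b=cv2.resize(t[135:215,393:473],None,fx=5,fy=5,interpolation=cv2.INTER_CUBIC)
cv2.imwrite("pics/crop0.png",np.hstack([a,b]))
E
```

```text
(no output)
```

View pics/crop0.png

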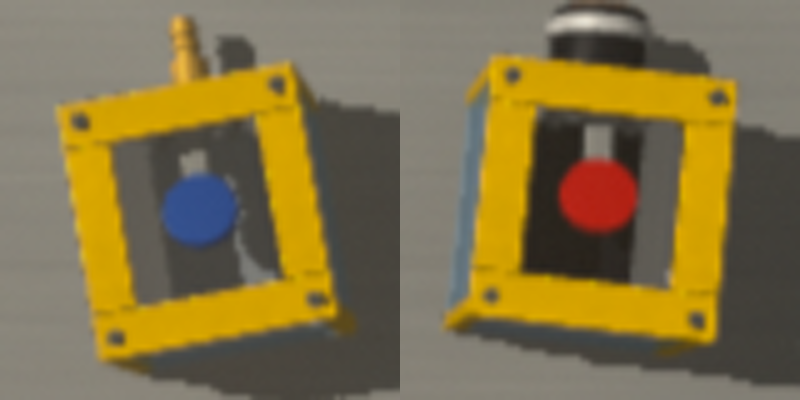

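Top-face corners and screws are clear in both crops; next I convert them to positions and check them against the 130×120 size.

```bash
cat > h.py <<'E'
from cell import manip
import numpy as np
def ray(name,p,z):
    c=manip.calibration(name);d=c["R"].T@np.array([(p[0]-c["cx"])/c["fx"],(p[1]-c["cy"])/c["fy"],1])
    o=-c["R"].T@c["t"];return o+d*(z-o[2])/d[2]
E
python3 - <<'E'
from h import *
from scipy.spatial.transform import Rotation as R
np.set_printoptions(precision=1,suppress=True)
D={"purge":((215,135),[(57,106),(292,63),(337,318),(102,360)],[(81,121),(278,85),(318,299),(116,338)],(199,210)),
"shutter":((393,135),[(93,57),(336,80),(316,342),(69,317)],[(113,75),(318,97),(297,320),(91,295)],(198,195))}
for n,(o,C,S,P) in D.items():
    f=lambda p,z:ray("top",((p[0]+.5)/5-.5+o[0],(p[1]+.5)/5-.5+o[1]),z)
    for L,z in((C,90),(S,91.5)):
        q=np.array([f(p,z) for p in L])[:,:2]
        x=(q[0]+q[1]-q[2]-q[3])/2;y=(q[0]+q[3]-q[1]-q[2])/2
        print(n,"ctr",q.mean(0),"len",np.linalg.norm(x),np.linalg.norm(y),"yaw",np.arctan2(x[1],x[0]),np.arctan2(-y[0],y[1]))
    print(" pad",f(P,82))
    a=np.array([0]);
o=manip.get_obs();print(R.from_rotvec(o["tool_rot"]).as_matrix(),o["tool_pos"])
E
```

```text
purge ctr [528.6 192.8] len 129.49807942245863 118.36055445419429 yaw 0.19853997699393724 0.18598226285444386
purge ctr [528.8 191.9] len 109.45608804807942 100.45675158603198 yaw 0.1958045806618321 0.192874609396214
 pad [530.2 193.2  82. ]
shutter ctr [ 537.4 -247.9] len 129.67138760939193 119.49005896988645 yaw -0.09619179220510164 -0.09389762267675504
shutter ctr [ 538.2 -248.3] len 110.06601526453603 100.2472982232366 yaw -0.10865065264197354 -0.11045869221037388
 pad [ 540.2 -247.    82. ]
[[ 0.9 -0.5 -0. ]
 [-0.5 -0.9 -0. ]
 [ 0.   0.  -1. ]] [305.4 601.5 230.4]
```

```bash
cat >> h.py <<'E'
from scipy.spatial.transform import Rotation as R
def togo(x,y,yaw):
    o=manip.get_obs();M=R.from_rotvec(o["tool_rot"]).as_matrix();p=o["tool_pos"]
    cy=np.arctan2(M[1,0],M[0,0])
    print("t",o["clock"],"pos",p.round(1),"yaw",cy.round(3),"turn",round(cy-yaw,3),"shift",(M.T@(np.array([x,y,p[2]])-p)).round(1),"F",o["ft_force"].round(1),"w",o["gripper_width"].round(1))
E
python3 -m handwheel '[[[0,0,0],-0.133,0],[[0,0,0],-0.133,0],[[0,0,0],-0.133,0],[[0,0,0],-0.133,0],[[0,0,0],-0.133,0],[[0,0,0],0,0],[[0,0,0],0,0],[[0,0,0],0,0],[[0,0,0],0,0]]'
python3 -c "from h import *;togo(523.4,191.8,.194)"
```

```text
clock: 1.0
tool_pos: [305.5, 601.8, 231.2]
tool_rot: [3.127, 0.303, -0.0]
ft_force: [-0.4, 0.5, 0.2]
gripper_width: 0.1
grasp_force: 0.0Traceback (most recent call last):
  File "<string>", line 1, in <module>
    from h import *;togo(523.4,191.8,.194)
                    ~~~~^^^^^^^^^^^^^^^^^^
  File "h.py", line 10, in togo
    print("t",o["clock"],"pos",p.round(1),"yaw",cy.round(3),"turn",round(cy-yaw,3),"shift",(M.T@(np.array([x,y,p[2]])-p)).round(1),"F",o["ft_force"].round(1),"w",o["gripper_width"].round(1))
                                                                                                                                                                  ^^^^^^^^^^^^^^^^^^^^^^^^
AttributeError: 'float' object has no attribute 'round'
```

```bash
sed -i 's/o\["gripper_width"\].round(1)/o["gripper_width"]/' h.py
python3 -m handwheel '[[[13.5,44.4,0],0,0],[[13.5,44.4,0],0,0],[[13.5,44.4,0],0,0],[[13.5,44.4,0],0,0],[[13.5,44.4,0],0,0],[[13.5,44.4,0],0,0],[[13.5,44.4,0],0,0],[[13.5,44.4,0],0,0],[[13.5,44.4,0],0,0],[[13.5,44.4,0],0,0]]' >/dev/null
python3 -m handwheel '[[[0,0,0],0,0],[[0,0,0],0,0],[[0,0,0],0,0]]' >/dev/null
python3 - <<'E'
from h import *
import cv2
togo(523.4,191.8,.194)
w=manip.camera("wrist");c=manip.calibration("wrist");print(c)
cv2.imwrite("pics/w1.png",w)
E
```

```text
t 2.3 pos [524.  192.9 231.3] yaw 0.195 turn 0.001 shift [-0.8  0.9 -0. ] F [ 0.6  0.8 -1. ] w -0.011953148267334759
{'fx': 309.70691628693146, 'fy': 309.70691628693146, 'cx': 325.37209649758825, 'cy': 202.81949635726411, 'R': array([[ 1.93913826e-01, -9.81018524e-01, -2.88454086e-04],
       [-9.47173691e-01, -1.87300411e-01,  2.60346991e-01],
       [-2.55459249e-01, -5.02116650e-02, -9.65515075e-01]]), 't': array([ 87.90934118, 498.83031264, 522.16065611])}
```

View pics/w1.png

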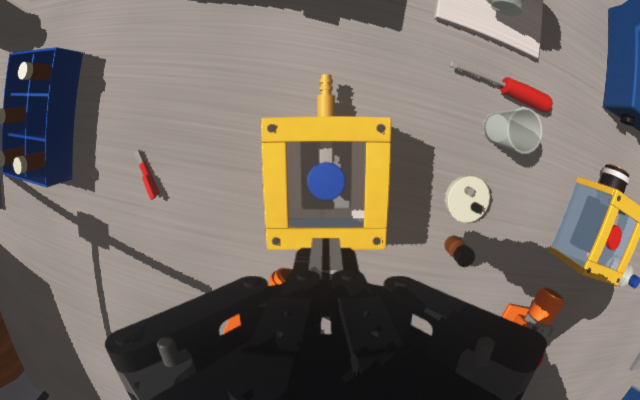

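The wrist view shows the purge guard squared up with the hand, with screws at about (269,129), (382,128), (272,241), (377,241) and the blue pad at (326,181).

```bash
python3 - <<'E'
from h import *
c=manip.calibration("wrist")
def f(p,z):
    v=np.array([p[0]-c["cx"],p[1]-c["cy"]])/c["fx"];r=np.hypot(*v)
    d=c["R"].T@np.array([*(v/r*np.sin(r)),np.cos(r)]);o=-c["R"].T@c["t"];return (o+d*(z-o[2])/d[2]).round(1)
q=np.array([f(p,91.5) for p in[(269,129),(382,128),(377,241),(272,241)]])[:,:2]
print(q,q.mean(0),f((326,181),82))
E
```

```text
[[572.6 255.3]
 [593.5 154.1]
 [485.4 133.3]
 [465.2 235.6]] [529.175 194.575] [532.9 194.3  82. ]
```

```bash

python3 -m handwheel '[[[0,0,30],0,0],[[0,0,40],0,0],[[0,0,40],0,0],[[0,0,15],0,0],[[0,0,0],0,0],[[0,0,0],0,0],[[0,0,0],0,0]]' >/dev/null
python3 - <<'E'
from h import *
import cv2
togo(524.6,192.4,.194)
w=manip.camera("wrist")
s=manip.camera("scene")[200:300,320:430]
cv2.imwrite("pics/w2.png",np.hstack([w[100:400,150:500],cv2.resize(s,(330,300),interpolation=cv2.INTER_CUBIC)]))
E
```

```text
t 3.05 pos [524.9 193.7 107.8] yaw 0.196 turn 0.002 shift [-0.5  1.2 -0. ] F [1.  0.4 0.2] w 0.008749417712487561
```

View pics/w2.png

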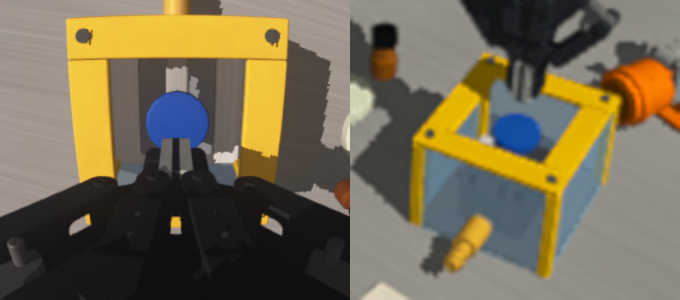

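The fingers line up with the window, over the near half of the blue pad; the knuckles are about 50 mm above the tips. Descending.

```bash

python3 -m handwheel '[[[0,0,7],0,0],[[0,0,7],0,0],[[0,0,7],0,0],[[0,0,5],0,0],[[0,0,4],0,0],[[0,0,0],0,0]]' | head -4
python3 -m handwheel '[[[0,0,4],0,0],[[0,0,4],0,0],[[0,0,3],0,0],[[0,0,0],0,0]]' |head -4
python3 - <<'E'
from h import *
import cv2
togo(524.6,192.4,.194)
s=manip.camera("scene")[180:300,320:440]
cv2.imwrite("pics/s3.png",cv2.resize(s,(480,480),interpolation=cv2.INTER_CUBIC))
E
```

```text
clock: 3.75
tool_pos: [523.8, 192.2, 75.6]
tool_rot: [3.126, 0.306, -0.001]
ft_force: [0.2, -0.2, -0.0]
clock: 4.15
tool_pos: [523.8, 192.3, 64.8]
tool_rot: [3.126, 0.306, -0.001]
ft_force: [-0.5, -1.1, 0.7]
t 4.15 pos [523.8 192.3  64.8] yaw 0.195 turn 0.001 shift [ 0.8  0.1 -0. ] F [-0.5 -1.1  0.7] w 0.0529836476570551
```

View pics/s3.png

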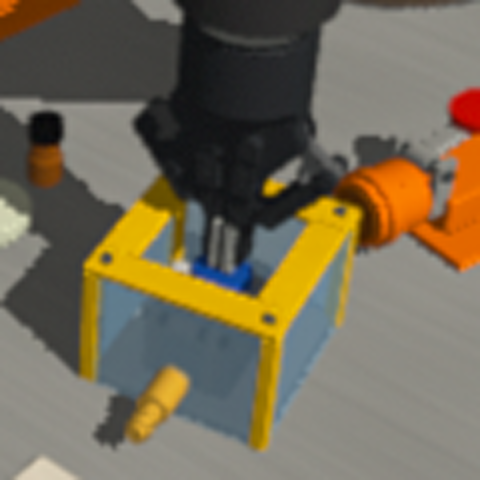

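The fingers are inside the window with the pad moving down, and the knuckles are above the frame. Continuing to the stop.

```bash

for i in 1; do python3 -m handwheel '[[[0,0,2],0,0],[[0,0,2],0,0]]' | sed -n '2p;4p'; done
python3 -m handwheel '[[[0,0,1.5],0,0]]' | sed -n '2p;4p'
python3 -m handwheel '[[[0,0,1],0,0],[[0,0,0],0,0]]' | sed -n '2p;4p'
```

```text
tool_pos: [524.4, 192.6, 61.5]
ft_force: [-1.6, 1.3, 4.6]
tool_pos: [524.4, 192.6, 60.3]
ft_force: [-7.9, -0.4, 19.3]
tool_pos: [524.4, 192.7, 60.3]
ft_force: [-8.0, -1.3, 17.4]
```

Firm stop at the expected height (19 N at z 60.3). Retracting straight up and verifying from above.

```bash

python3 -m handwheel '[[[0,0,-5],0,0],[[0,0,-15],0,0],[[0,0,-30],0,0],[[0,0,-40],0,0],[[0,0,-40],0,0],[[0,0,-40],0,0],[[0,0,0],0,0],[[0,0,0],0,0],[[0,0,0],0,0]]' | sed -n '2p;4p'
python3 - <<'E'
from h import *
import cv2
togo(534,-246.5,-.102)
w=manip.camera("wrist")[90:270,240:410]
cv2.imwrite("pics/w4.png",cv2.resize(w,None,fx=3,fy=3,interpolation=cv2.INTER_CUBIC))
E
```

```text
tool_pos: [523.7, 192.2, 227.8]
ft_force: [0.5, -0.7, -1.1]
t 5.6 pos [523.7 192.2 227.8] yaw 0.195 turn 0.297 shift [-7.490e+01  4.324e+02  2.000e-01] F [ 0.5 -0.7 -1.1] w -0.024409615095541636
```

View pics/w4.png

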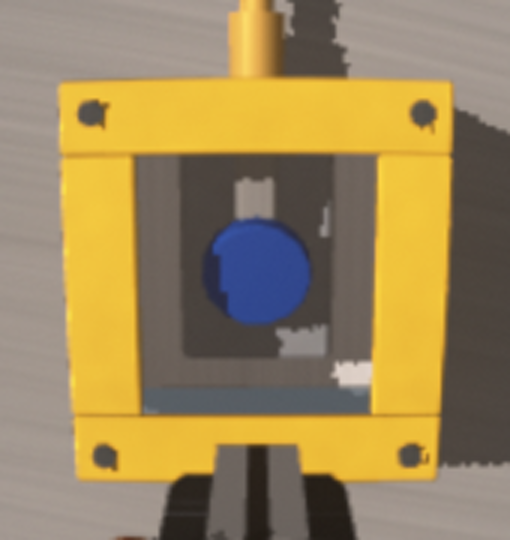

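The blue pad now sits lower (smaller, tilted the other way, far rim shown). Now I move to the shutter guard.

```bash

python3 -m handwheel '[[[-7.5,43.2,0],0,0],[[-7.5,43.2,0],0,0],[[-7.5,43.2,0],0,0],[[-7.5,43.2,0],0,0],[[-7.5,43.2,0],0,0],[[-7.5,43.2,0],0,0],[[-7.5,43.2,0],0,0],[[-7.5,43.2,0],0,0],[[-7.5,43.2,0],0,0],[[-7.5,43.2,0],0,0]]' >/dev/null
python3 -m handwheel '[[[0,0,0],0.1,0],[[0,0,0],0.1,0],[[0,0,0],0.097,0],[[0,0,0],0,0],[[0,0,0],0,0],[[0,0,0],0,0]]' >/dev/null
python3 - <<'E'
from h import *
import cv2
togo(534,-246.5,-.102)
w=manip.camera("wrist")[90:270,240:410]
cv2.imwrite("pics/w5.png",cv2.resize(w,None,fx=3,fy=3,interpolation=cv2.INTER_CUBIC))
E
```

```text
t 7.25 pos [ 534.3 -245.7  228.3] yaw -0.099 turn 0.003 shift [-0.2  0.8  0. ] F [0.7 0.2 0.4] w -0.12724692641553825
```

View pics/w5.png

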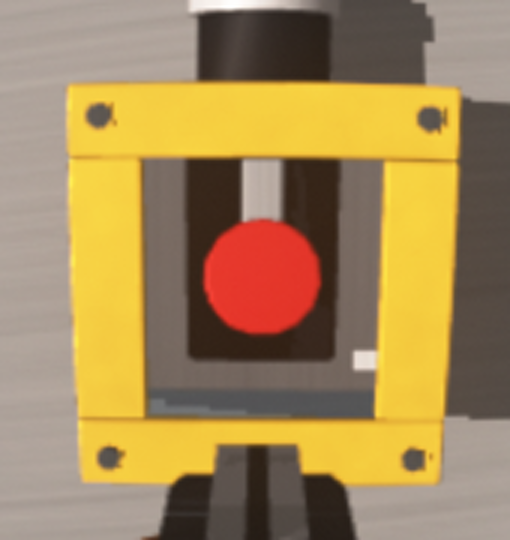

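The red-pad guard is squared up under the hand, with almost the same layout as before (about 1 mm right). Shifting y by +1.5 and descending as before.

```bash

python3 -m handwheel '[[[0,1.5,30],0,0],[[0,0,40],0,0],[[0,0,40],0,0],[[0,0,10],0,0],[[0,0,0],0,0],[[0,0,0],0,0],[[0,0,0],0,0]]' | sed -n '2p;4p'
python3 -m handwheel '[[[0,0,7],0,0],[[0,0,7],0,0],[[0,0,7],0,0],[[0,0,5],0,0],[[0,0,4],0,0],[[0,0,0],0,0]]' | sed -n '2p;4p'
```

```text
tool_pos: [535.7, -247.6, 111.0]
ft_force: [1.0, -0.2, -0.2]
tool_pos: [533.8, -247.4, 78.1]
ft_force: [0.3, -0.1, 0.1]
```

```bash

python3 -m handwheel '[[[0,0,4],0,0],[[0,0,4],0,0],[[0,0,2],0,0],[[0,0,0],0,0]]' | sed -n '2p;4p'
```

```text
tool_pos: [533.9, -247.3, 68.4]
ft_force: [-0.3, 0.0, -1.1]
```

```bash

python3 -m handwheel '[[[0,0,3],0,0],[[0,0,2],0,0],[[0,0,2],0,0]]' | sed -n '2p;4p'
python3 -m handwheel '[[[0,0,1.5],0,0]]' | sed -n '2p;4p'
python3 -m handwheel '[[[0,0,0.5],0,0],[[0,0,0],0,0]]' | sed -n '2p;4p'
```

```text
tool_pos: [533.6, -247.3, 61.6]
ft_force: [-5.4, -0.1, 4.2]
tool_pos: [533.6, -247.4, 60.4]
ft_force: [-8.7, 2.9, 18.0]
tool_pos: [533.6, -247.4, 60.5]
ft_force: [-7.4, 3.3, 12.7]
```

Same stop signature as the first lever (18 N at z 60.4). Retract and check both.

```bash

python3 -m handwheel '[[[0,0,0.8],0,0],[[0,0,0],0,0]]' | sed -n '2p;4p'
python3 -m handwheel '[[[0,0,-5],0,0],[[0,0,-15],0,0],[[0,0,-30],0,0],[[0,0,-40],0,0],[[0,0,-40],0,0],[[0,0,-40],0,0],[[0,0,0],0,0],[[0,0,0],0,0],[[0,0,0],0,0],[[0,0,0],0,0]]' | sed -n '2p;4p'
python3 - <<'E'
from h import *
import cv2
togo(534,-246.5,-.102)
w=cv2.resize(manip.camera("wrist")[90:270,240:410],(378,400))
s=cv2.resize(manip.camera("scene")[140:320,200:420],(420,400))
cv2.imwrite("pics/w6.png",np.hstack([w,s]))
E
```

```text
tool_pos: [533.7, -247.5, 60.3]
ft_force: [-9.5, 3.9, 17.8]
tool_pos: [533.9, -247.2, 227.6]
ft_force: [0.1, -0.6, 0.4]
t 10.8 pos [ 533.9 -247.2  227.6] yaw -0.102 turn 0.0 shift [ 0.1 -0.7  0. ] F [ 0.1 -0.6  0.4] w -0.07970612532040378
```

View pics/w6.png

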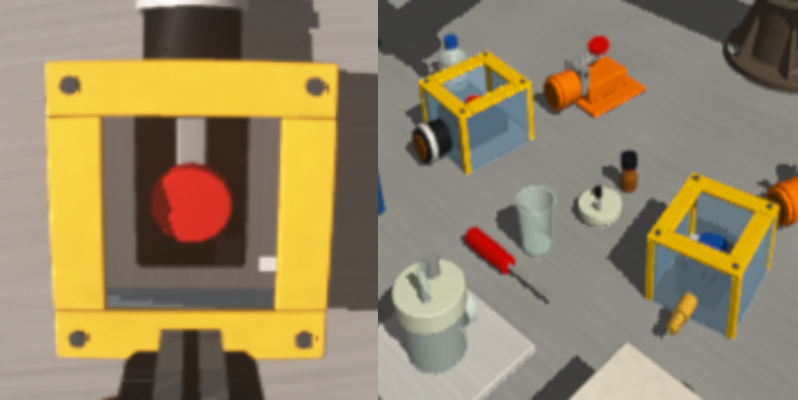

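Both pads are down, the hand is clear, and the loose objects look unmoved.

```bash
python3 -c "
from cell import manip
print(manip.finish_job())"
```

```text
the job is handed in; nothing more can be done
None
```

I pressed the purge lever and then the shutter lever down to their stops through the guard windows, saw no sign of touching either guard, and handed the job in at about 11 s with the hand clear; the hand-in returned no verdict.

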